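# Moisture check of three carving blanks

## Task

Before these blanks are carved, check that they are dry: take the moisture meter from its holder and press its sprung nose onto the red dot, then the yellow dot, then the blue dot, holding the meter square to the wood each time. Push gently until the nose gives, never hard, and keep it there for a full second each time; at the end hang the meter upright in its holder again, let go, and leave everything else on the bench where it is.

Things in the scene. Friction and masses are not known exactly. Their poses are not given: they have to be found in the camera images.
- meter: moisture meter, 0.23 kg, upright in its holder, nose down. Origin: centre of the underside of its black collar (46 mm across, z 0 to 8), which hangs on the holder's rim. z runs along it from nose to handle. Above: orange handle z 8 to 88 mm, 36 mm (x) by 26 mm (y) in section. Below: steel sleeve 17 mm across to z -24, sprung brass nose 12 mm across with a round end at z -45.
- meter_tip (a point): round end of the meter's sprung brass nose, 45 mm below the meter's origin when the nose is out. The nose gives 6 mm: it starts to yield at about 2 N, is all the way in at about 6 N, and is hard beyond that. A reading needs at least 2.5 N; the meter is damaged above 22 N.
- holder: dark wooden holder for the meter, fixed: an upright ring 74 mm across, 60 mm high, with a through hole 30 mm across. Origin: centre of its underside.
- holder_top (a point): centre of the holder's top rim, 60 mm above the table; the meter's origin lies here when it hangs in its holder.
- red_rest: wooden carving rest with a red dotted blank on it, fixed; base 110 x 110 mm. Origin: centre of its underside. Slope of its bed: 30 degrees, facing its own -x (the +x edge is higher).
- red_mark (a point): point on the rest's bed UNDER the wood, below the red dot (24 mm across, mid-face). z: square to bed and wood; x: up the slope. The blank is a round pale disc 86 mm across; its top face with the dot is 17 to 32 mm from this point along z: thickness differs each time, feel for it. Bed 104 x 108 mm; battens 12 mm high on its lower and upper edges.
- yellow_rest: wooden carving rest with a yellow dotted blank on it, fixed; base 110 x 110 mm. Origin: centre of its underside. Slope of its bed: 25 degrees, facing its own -x (the +x edge is higher).
- yellow_mark (a point): point on the rest's bed UNDER the wood, below the yellow dot (24 mm across, mid-face). z: square to bed and wood; x: up the slope. The blank is a square dark block 84 mm wide; its top face with the dot is 17 to 32 mm from this point along z: thickness differs each time, feel for it. Bed 104 x 108 mm; battens 12 mm high on its lower and upper edges.
- blue_rest: wooden carving rest with a blue dotted blank on it, fixed; base 110 x 110 mm. Origin: centre of its underside. Slope of its bed: 0 (it is level), facing its own -x (the +x edge is higher).
- blue_mark (a point): point on the rest's bed UNDER the wood, below the blue dot (24 mm across, mid-face). z: square to bed and wood; x: up the slope. The blank is a pale block 86 x 62 mm; its top face with the dot is 17 to 32 mm from this point along z: thickness differs each time, feel for it. Bed 104 x 108 mm; battens 12 mm high on its lower and upper edges.
- gouge: bystander, leave alone: carving gouge lying flat, pale wooden handle and steel blade, 200 mm long, 22 mm high. Origin: underside.
- spoon: bystander, leave alone: wooden spoon lying flat, 180 mm long. Origin: underside.
- brush: bystander, leave alone: bench brush lying flat, 180 mm long. Origin: underside.
- mallet: bystander, leave alone: wooden carving mallet lying down, head 130 mm long, 75 mm high, handle 150 mm. Origin: underside.
- glue: bystander, leave alone: red glue bottle, standing, 60 mm across, 150 mm tall. Origin: underside.
- bowl: bystander, leave alone: dark wooden bowl, 120 mm across, 50 mm high. Origin: underside.
- offcut: bystander, leave alone: plywood offcut 70 x 120 x 35 mm. Origin: underside.
Things that resemble listed ones, but are neither listed nor needed, are in the scene too. Leave any pink or purple look-alike of the meter alone.

How it is judged:
By the outcome, as a careful person would: the job done as asked, in the order asked, and still so for the second after the job is handed in, with the robot touching nothing.
It also fails if it takes over 69 s, if anything falls off the work surface, if the arm or the gripper's body presses on something with over 40 N, if the wrist force passes 120 N, or if a joint passes its speed limit or range.

## Robot

A 7-joint arm with a two-finger parallel gripper is mounted at the origin on the work surface. World frame = base frame: x ahead of the robot, y to its left, z up, the work surface at z = 0. Lengths are in mm, angles in rad, forces in N, time in s.
With the tool pointing down it reaches from about 425 to 875 mm from the base axis. Payload 4.7 kg.
Tool frame: the origin (TCP) lies at the very end of the fingers, on their centre line; the grasp point (between the pads) lies 19 mm behind it; z points along the fingers, y is the line along which they close (so a half turn about z gives the same grasp; the last joint's range is limited). The gripper opens to 85 mm and grips with 20 to 120 N. Pads are 22 mm wide; open, the fingers measure 114 mm over their backs; the gripper's body (76 mm by 85 mm) begins 54 mm behind the grasp point. The pads swing forward as they close: fully open they stand 13 mm farther back than shut.
Start: joints at [-1.332, 0.321, -0.07, 1.45, 0.023, 1.371, -0.057], TCP at [144.918, 633.659, 231.349] pointing down, gripper open.
Joint ranges: [-2.86, 2.86], [-0.3, 2.09], [-1.38, 1.24], [0.06, 2.45], [-1.56, 4.7], [0.09, 2.05], [-2.69, 2.69]. Speed limits (rad/s): [2.57, 2.57, 3.14, 3.14, 3.14, 3.14, 3.14].

## Interface

Orientations are given as [roll, pitch, yaw] about the fixed x, y, z axes, in that order (R = Rz(yaw) Ry(pitch) Rx(roll)).
In Python, from station import arm, eoat, kin, camera, workorder, search_frame, outline_of, place_of gives the robot as it stands. The module is installed in compiled form; this text tells all that it offers. Calls block until the motion is done:
- arm.move_ptp(position, orientation): joint-space move of the TCP to a pose.
- arm.servo_line(position, attitude=None, rate=150, stop_force=None): straight line of the TCP; attitude=None keeps the orientation; rate is the mean speed in mm/s. With stop_force (N) it stops when the force on the tool has changed by that much, and returns True; else False.
- arm.set_joints(angles): joint-space move.
- eoat.command_gripper(opening, newtons=None): opening from 0.0 (shut) to 1.0 (fully open); newtons is the grip in N (None keeps the last); returns when the fingers have stopped.
- arm.dwell(seconds).
- kin.inverse_kinematics(position, orientation): joint angles nearest the present ones, or None.
- camera(name): name is "side" or "top"; returns a dict with "frame" (400x640x3 uint8, red, green, blue), "vertical_fov" (degrees; the focal length in pixels is half the picture's height over the tangent of half this angle, whatever the lens; pixels are square), "cx", "cy" (the principal point, pixels), "rvec" (rotation vector, rad) and "tvec" (3), from world to camera coordinates, as OpenCV has them. Camera axes: x right, y down, z forward; pixel columns grow to the right and rows downward; lengths in mm; the calibration is good to about 2 mm. A picture is of the moment at which its call begins. There is no depth.
A pose or a line that the arm cannot do raises arm.MotionError and nothing moves.
- workorder.hand_in(): hands the job in; it is judged then, once.
Trained networks look in a picture, given as the dict that the camera call returned (one of the last four; its "shot" number tells which), for a name from the list of things; names that differ only in an ending like _2 or _b are one class to them, and where a whole thing is asked for, a point or a joint stands for the part that bears it (a point fixed in the world has none). Each returns a list of dicts, best first, with "score" (0 to 1); they miss things now and then, are a little off and sometimes report something else, mostly with a low value. They report only what shows in the picture. A call takes as long as a camera call. They do not tell look-alikes from the thing itself.
- search_frame(label, picture): "box" ([left, top, width, height] in pixels, round what is visible of it).
- outline_of(label, picture): "region" (400x640 bool, what is visible of it) and "box" ([left, top, width, height] in pixels, round what is visible of it).
- place_of(label, picture): "centre" ([column, row] in pixels: a listed point, or the origin of a listed thing).
Readings, each from a call of its own:
- arm.current_time(): time.
- arm.current_joints(): joint angles.
- arm.current_joint_vel(): joint speeds.
- arm.current_joint_efforts(): joint torques, N m.
- arm.current_tcp_pos(): TCP position.
- arm.current_tool_rot(): TCP orientation.
- arm.current_force(): force on the tool from outside, world axes, zero at the start.
- arm.current_wrist_torque(): the same for the moment, N m.
- arm.current_gripper_width(): opening from 0.0 (shut) to 1.0 (fully open).
- arm.current_grip_force(): force on a finger pad.
Only numpy, scipy, OpenCV 4.12 (cv2) and the standard library are available. Lean on these libraries where they do the work, as an engineer would, in place of code of your own. Each camera call takes 0.05 s, during which the arm holds its last target. There are 200 camera calls.

## Working session

There is one attempt and no reset: what is moved stays moved. The work goes in short steps, each a Python script; the robot and the scene stay as the last script left them, time stands still between calls to the robot, and variables do not carry over. Pictures are saved under pics/ and viewed, at most 11 in all, crops included, and the job is handed in when it is done.

```bash
mkdir -p pics; ls; python3 - <<'E'
from station import *
import cv2, numpy as np
for n in ["top","side"]:
    p=camera(n); cv2.imwrite(f"pics/{n}0.png",p["frame"][:,:,::-1])
    print(n,p["vertical_fov"],p["cx"],p["cy"],p["rvec"],p["tvec"])
    for l in ["meter","meter_tip","holder","holder_top","red_rest","red_mark","yellow_rest","yellow_mark","blue_rest","blue_mark"]:
        print(l,[(np.round(d["centre"],1).tolist(),round(d["score"],2)) for d in place_of(l,p)[:3]], [(np.round(d["box"]).tolist(),round(d["score"],2)) for d in search_frame(l,p)[:3]] if "_m" not in l and "_t" not in l else "")
print(arm.current_time())
E
```

```text
pics
top 55.26288987805489 316.113587884638 206.67916017936915 [ 2.17643926 -2.18152841  0.13056031] [ -18.98662921  589.66964127 1061.29460188]
meter [([223.6, 281.5], 0.88), ([290.1, 279.4], 0.69), ([268.7, 245.6], 0.65)] [([210.0, 273.0, 26.0, 15.0], 0.79), ([260.0, 238.0, 19.0, 12.0], 0.7), ([280.0, 274.0, 15.0, 14.0], 0.51)]
meter_tip [([423.7, 233.2], 0.58)] 
holder [([267.9, 245.0], 0.63)] [([253.0, 232.0, 30.0, 28.0], 0.83)]
holder_top [([268.9, 243.4], 0.8)] 
red_rest [([422.9, 234.6], 0.65)] [([402.0, 210.0, 57.0, 46.0], 0.63)]
red_mark [([432.7, 230.1], 0.86), ([183.2, 228.9], 0.73)] 
yellow_rest [([340.5, 231.7], 0.7)] [([161.0, 200.0, 56.0, 56.0], 0.97)]
yellow_mark [([187.2, 226.3], 0.6)] 
blue_rest [([343.6, 231.4], 0.83)] [([319.0, 207.0, 53.0, 48.0], 0.74)]
blue_mark [([347.9, 226.4], 0.71), ([210.1, 160.8], 0.46)] 
side 48.10683920716129 321.862298660568 207.91576819671258 [ 2.29253518 -0.58506072  0.26181971] [-510.61762045  231.02897926 1103.84241443]
meter [([245.2, 222.7], 0.7), ([274.5, 192.0], 0.66), ([226.9, 184.2], 0.62)] [([266.0, 160.0, 17.0, 41.0], 0.96), ([227.0, 175.0, 16.0, 34.0], 0.75), ([236.0, 196.0, 18.0, 34.0], 0.66)]
meter_tip [] 
holder [([259.9, 163.4], 0.68)] [([260.0, 188.0, 24.0, 28.0], 0.81)]
holder_top [([274.2, 192.2], 0.73)] 
red_rest [([364.6, 319.6], 0.87), ([368.9, 275.5], 0.49)] [([334.0, 280.0, 69.0, 73.0], 0.74), ([244.0, 165.0, 55.0, 22.0], 0.45)]
red_mark [([365.7, 301.8], 0.6)] 
yellow_rest [([261.3, 163.8], 0.95)] [([240.0, 129.0, 36.0, 42.0], 0.64)]
yellow_mark [([258.2, 145.2], 0.68), ([370.6, 271.9], 0.33)] 
blue_rest [([323.3, 255.0], 0.61)] [([290.0, 220.0, 57.0, 53.0], 0.76)]
blue_mark [([320.5, 241.9], 0.97), ([258.8, 161.1], 0.22)] 
1.6
```

View pics/top0.png

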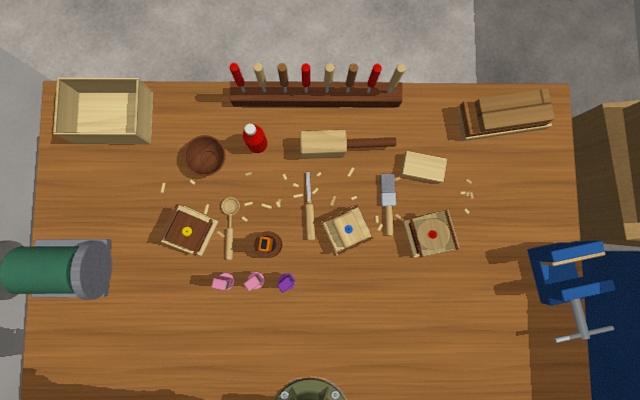

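View pics/side0.png

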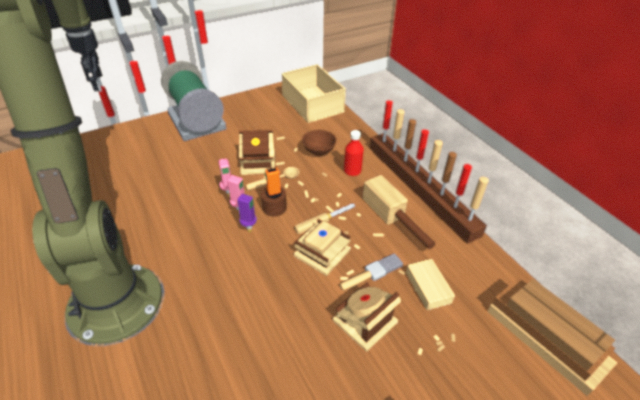

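```bash
cat > h.py <<'E'
import numpy as np, cv2
from scipy.optimize import least_squares
from scipy.spatial.transform import Rotation as Ro
C={"top":(55.26288987805489,316.113587884638,206.67916017936915,[2.17643926,-2.18152841,0.13056031],[-18.98662921,589.66964127,1061.29460188]),
"side":(48.10683920716129,321.862298660568,207.91576819671258,[2.29253518,-0.58506072,0.26181971],[-510.61762045,231.02897926,1103.84241443])}
def proj(n,X):
    f,cx,cy,r,t=C[n]; f=200/np.tan(np.radians(f/2))
    K=np.array([[f,0,cx],[0,f,cy],[0,0,1]])
    return cv2.projectPoints(np.atleast_2d(np.float64(X)),np.float64(r),np.float64(t),K,None)[0].reshape(-1,2)
def tri(a,b):
    s=least_squares(lambda X:np.r_[proj("top",X)[0]-a,proj("side",X)[0]-b],[500,0,50.],x_scale=100)
    return s.x,np.abs(s.fun).max()
E
python3 - <<'E'
from h import *
I={n:cv2.imread(f"pics/{n}0.png") for n in C}
def cen(im,m,box):
    l,t,w,h=box; k=np.zeros(m.shape,bool); k[t:t+h,l:l+w]=1; r,c=np.nonzero(m&k); return np.array([c.mean(),r.mean()]),len(c)
out={}
for n,B in {"top":{"yellow":(175,220,24,24),"blue":(336,218,24,24),"red":(420,222,24,24),"orange":(250,228,40,34)},"side":{"yellow":(243,130,26,26),"blue":(310,224,26,20),"red":(354,288,24,20),"orange":(260,160,26,40)}}.items():
    h=cv2.cvtColor(I[n],cv2.COLOR_BGR2HSV).astype(int); H,S,V=h[...,0],h[...,1],h[...,2]
    M={"yellow":(H>22)&(H<34)&(S>190)&(V>150),"blue":(H>100)&(H<130)&(S>120),"red":((H<5)|(H>174))&(S>180)&(V>110),"orange":(H>6)&(H<16)&(S>200)&(V>140)}
    for k,b in B.items(): out[n,k]=cen(None,M[k],b); print(n,k,out[n,k])
for k in ["yellow","blue","red"]: print(k,tri(out["top",k][0],out["side",k][0]))
print("holder_top",tri([268.9,243.4],[274.2,192.2]))
print("base px",proj("top",[0,0,0]),proj("side",[0,0,0]),"tcp",proj("top",[144.9,633.7,231]))
rows=[]
for n,cs in {"top":[(188,229),(347,230),(432,233)],"side":[(258,150),(320,245),(367,315)]}.items():
    rows.append(np.hstack([cv2.resize(I[n][y-33:y+33,x-33:x+33],None,fx=4,fy=4,interpolation=cv2.INTER_CUBIC) for x,y in cs]))
cv2.imwrite("pics/comp.png",np.vstack(rows))
cv2.imwrite("pics/hold.png",np.hstack([cv2.resize(I[n][y-35:y+35,x-50:x+35],None,fx=4.6,fy=4.6,interpolation=cv2.INTER_CUBIC) for n,x,y in [("top",265,258),("side",270,190)]]))
E
```

```text
top yellow (array([186.59459459, 230.91891892]), 74)
top blue (array([348.17021277, 228.78723404]), 47)
top red (array([432.08695652, 234.08695652]), 46)
top orange (array([266.40909091, 243.52272727]), 44)
side yellow (array([255.        , 141.24390244]), 41)
side blue (array([322.5       , 232.83333333]), 24)
side red (array([364.92307692, 297.57692308]), 26)
side orange (array([273.09160305, 182.73282443]), 262)
yellow (array([519.02947778, 323.73463319,  96.99983889]), np.float64(0.06934812769736709))
blue (array([ 524.74023749, -106.31458715,   81.18058992]), np.float64(0.23651619606158647))
red (array([ 509.61810772, -331.68484721,   90.26087655]), np.float64(0.2591817947966035))
holder_top (array([485.52230689, 109.40624795,  66.60153438]), np.float64(0.017978697392379672))
base px [[309.2786193  418.95346271]] [[114.58737619 301.69732184]] tcp [[ 18.88030112 400.61970018]]
```

View pics/comp.png

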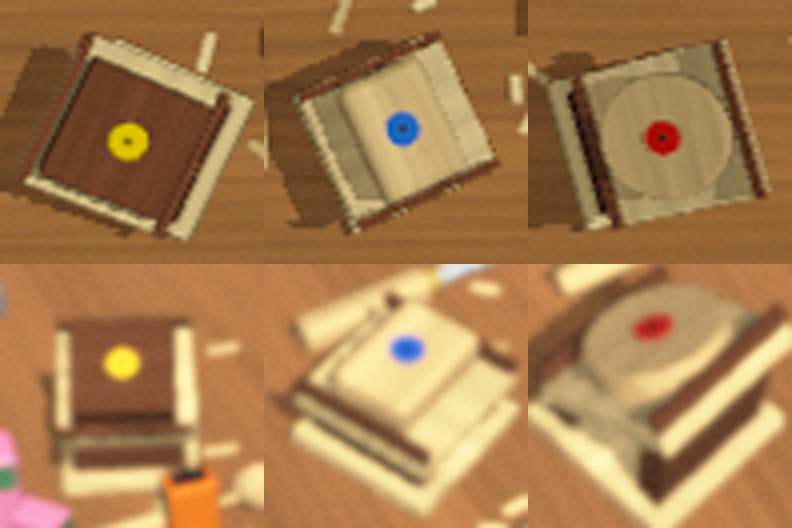

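View pics/hold.png

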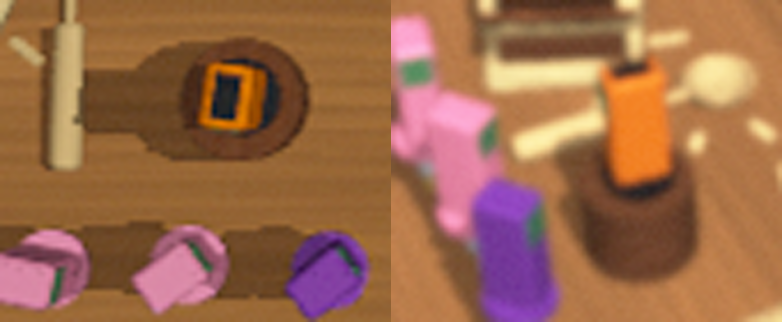

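```bash
cat >> h.py <<'E'
def ray(n,px,z):
    f,cx,cy,r,t=C[n]; f=200/np.tan(np.radians(f/2)); R=cv2.Rodrigues(np.float64(r))[0]
    c=-R.T@np.float64(t); d=R.T@np.array([(px[0]-cx)/f,(px[1]-cy)/f,1]); return c+d*(z-c[2])/d[2]
E
python3 - <<'E'
from h import *
T={"y":(155,196,0),"b":(314,197,264),"r":(399,200,528)}; S={"y":(225,117,0),"b":(287,212,264),"r":(334,282,528)}
t=lambda k,x,y:np.array([T[k][0]+(x-T[k][2])/4,T[k][1]+y/4])
s=lambda k,x,y:np.array([S[k][0]+(x-S[k][2])/4,S[k][1]+(y-264)/4])
P=lambda *a:print(a[0],[np.round(v,1) for v in a[1:]])
for nm,a,b in [("y left top",t("y",88,38),s("y",62,322)),("y left bot",t("y",30,180),s("y",62,322)),("y leftT/sideR",t("y",88,38),s("y",190,322)),
 ("y right T/sideR",t("y",225,95),s("y",197,425)),("y right B/sideL",t("y",160,230),s("y",57,425)),
 ("r right T",t("r",722,42),s("r",785,312)),("r right B",t("r",765,193),s("r",655,450))]: P(nm,*[np.atleast_1d(v) for v in tri(a,b)])
for z in (40,80,100):
  for nm,a,b in [("y left",t("y",30,180),t("y",85,40)),("y right",t("y",160,230),t("y",225,95)),("b top",t("b",298,99),t("b",437,37)),("b bot",t("b",355,230),t("b",495,160)),("r left",t("r",610,225),t("r",575,85)),("r right",t("r",765,193),t("r",722,42))]:
    A,B=ray("top",a,z),ray("top",b,z); d=B-A; print(z,nm,A[:2].round(),B[:2].round(),"len",np.hypot(*d[:2]).round(1),"dir",np.degrees(np.arctan2(d[1],d[0])).round(1))
h=lambda x,y:np.array([215+x/4.6,223+y/4.6])
print("rim",ray("top",h(245,98),60),"rimL/R",ray("top",h(181,98),60),ray("top",h(308,98),60),ray("top",h(245,40),60),ray("top",h(245,159),60))
print("handle top",ray("top",h(227,96.5),148))
for a,b in [((212,62),(203,125)),((250,68),(244,130))]:
  d=ray("top",h(*b),148)-ray("top",h(*a),148); print(np.degrees(np.arctan2(d[1],d[0])))
for z in(60,148): print(proj("top",[485.5,109.4,z]),proj("side",[485.5,109.4,z]))
E
```

```text
y left top [array([549.9, 364.2,  99.7]), array([18.3])]
y left bot [array([493.2, 382.2, 106.4]), array([0.4])]
y leftT/sideR [array([588.8, 351.5,  93.9]), array([1.])]
y right T/sideR [array([553.7, 268.3,  58.5]), array([1.3])]
y right B/sideL [array([458. , 309.7,  65.2]), array([0.4])]
r right T [array([ 571.9, -369.1,  109. ]), array([0.4])]
r right B [array([ 469.5, -399.6,   91.6]), array([0.5])]
40 y left [493. 408.] [591. 373.] len 103.8 dir -19.6
40 y right [458. 317.] [552. 274.] len 103.1 dir -24.4
40 b top [546. -38.] [ 590. -137.] len 108.1 dir -66.1
40 b bot [454. -77.] [ 503. -176.] len 110.3 dir -63.9
40 r left [ 448. -310.] [ 547. -288.] len 100.8 dir 12.5
40 r right [ 470. -420.] [ 577. -394.] len 110.1 dir 13.9
80 y left [493. 392.] [587. 359.] len 100.0 dir -19.6
80 y right [459. 305.] [549. 264.] len 99.2 dir -24.4
80 b top [543. -37.] [ 586. -132.] len 104.0 dir -66.1
80 b bot [455. -75.] [ 502. -170.] len 106.2 dir -63.9
80 r left [ 450. -298.] [ 544. -277.] len 97.1 dir 12.5
80 r right [ 471. -405.] [ 574. -379.] len 106.0 dir 13.9
100 y left [492. 385.] [585. 352.] len 98.0 dir -19.6
100 y right [460. 299.] [548. 259.] len 97.3 dir -24.4
100 b top [542. -36.] [ 584. -129.] len 102.0 dir -66.1
100 b bot [456. -73.] [ 501. -167.] len 104.1 dir -63.9
100 r left [ 450. -293.] [ 543. -272.] len 95.2 dir 12.5
100 r right [ 471. -397.] [ 572. -372.] len 103.9 dir 13.9
rim [483.04936817 111.83430463  60.        ] rimL/R [483.17330148 149.88170902  60.        ] [482.92720312  74.32975063  60.        ] [517.57841101 112.15291372  60.        ] [446.97822499 111.50146615  60.        ]
handle top [483.66903323 112.39984071 148.        ]
172.48972523901043
174.97401819224865
[[269.15845934 243.40384069]] [[274.31634805 193.87776976]]
[[265.55135859 243.24268501]] [[272.35739626 170.53992751]]
```

```bash
cat >> h.py <<'E'
DOT={"yellow":[519,323.7,97.],"blue":[524.7,-106.3,81.2],"red":[509.6,-331.7,90.3]}
YAW={"yellow":68.,"blue":24.,"red":-76.7}; SL={"yellow":25,"blue":0,"red":30}
def frame(k,yaw=None):  # mark frame: x up slope, z normal
    return (Ro.from_euler("z",YAW[k] if yaw is None else yaw,degrees=True)*Ro.from_euler("y",-SL[k],degrees=True)).as_matrix()
def tool(k,spin):       # tool z into wood, spin deg about normal
    return frame(k)@(Ro.from_euler("z",spin,degrees=True)*Ro.from_euler("x",180,degrees=True)).as_matrix()
rpy=lambda R:Ro.from_matrix(R).as_euler("xyz")
E
python3 - <<'E'
from h import *
from station import kin,arm
I={n:cv2.imread(f"pics/{n}0.png") for n in C}
T={"y":(155,196,0),"b":(314,197,264),"r":(399,200,528)}
t=lambda k,x,y:np.array([T[k][0]+(x-T[k][2])/4,T[k][1]+y/4])
obs={"yellow":[t("y",88,36),t("y",26,180)],"red":[t("r",722,42),t("r",767,195)]}
# fit yaw & thickness via outer high batten top corners
for k in obs:
  def res(p):
    R=frame(k,p[0]); m=np.array(DOT[k])-p[1]*R[:,2]
    s=1 if k=="yellow" else -1
    c=[m+R@np.array([52,y,12]) for y in ((-54,54) if k=="yellow" else (54,-54))]
    return (proj("top",c)-obs[k]).ravel()
  s=least_squares(res,[YAW[k],24]); print(k,s.x,s.fun)
rows=[]
for n,cs in {"top":[("yellow",188,229),("blue",347,230),("red",432,233)],"side":[("yellow",258,150),("blue",320,245),("red",367,315)]}.items():
  r=[]
  for k,x,y in cs:
    im=cv2.resize(I[n][y-33:y+33,x-33:x+33],None,fx=4,fy=4,interpolation=cv2.INTER_CUBIC)
    R=frame(k); m=np.array(DOT[k])-24*R[:,2]
    def d(pts,col):
      q=((proj(n,[m+R@np.array(p) for p in pts])-[x-33,y-33])*4).astype(int); cv2.polylines(im,[q],True,col,1)
    d([(52,-54,12),(52,54,12),(52,54,0),(52,-54,0)],(0,255,0)); d([(-52,-54,12),(-52,54,12),(-52,54,0),(-52,-54,0)],(255,255,0))
    w={"yellow":(42,42),"red":(30.4,30.4),"blue":(31,43)}[k]
    if k!="red": d([(w[0],w[1],24),(w[0],-w[1],24),(-w[0],-w[1],24),(-w[0],w[1],24)],(255,0,255))
    else: d([(43*np.cos(a),43*np.sin(a),24) for a in np.linspace(0,6.28,30)],(255,0,255))
    r.append(im)
  rows.append(np.hstack(r))
cv2.imwrite("pics/ov.png",np.vstack(rows))
q0=np.array(arm.current_joints())
def ik(p,R): 
    q=kin.inverse_kinematics(list(p),list(rpy(R))); return None if q is None else np.array(q)
for yw in (-6.3,173.7):
  R=(Ro.from_euler("z",yw,degrees=True)*Ro.from_euler("x",180,degrees=True)).as_matrix()
  print("grasp",yw,[None if (q:=ik([484,111.5,z],R)) is None else q.round(2).tolist() for z in(95,250)])
for k in DOT:
  for sp in range(-180,180,30):
    R=tool(k,sp); n=-R[:,2]; q=[ik(np.array(DOT[k])+n*(80+d),R) for d in(-5,90)]
    if all(v is not None for v in q): print(k,sp,q[0].round(2).tolist(),q[1].round(2).tolist())
E
```

```text
yellow [66.02198656 15.3352402 ] [-0.49697555 -0.84130097 -3.36846641  1.1443682 ]
red [-77.0468759   31.71427546] [ 0.26983034 -1.00167872 -0.45623754  0.09203776]
grasp -6.3 [[-0.8, 0.12, 0.55, 2.0, -0.07, 1.04, -1.9], [-0.8, -0.03, 0.51, 1.81, 0.02, 1.36, -1.97]]
grasp 173.7 [[-0.74, 0.11, 0.49, 2.0, -0.06, 1.04, 1.24], [-0.77, -0.03, 0.49, 1.81, 0.02, 1.36, 1.17]]
yellow -180 [-0.98, 0.01, 0.6, 2.01, -0.43, 0.85, 2.63] [-1.06, -0.16, 0.68, 1.96, -0.25, 1.02, 2.49]
yellow -120 [-1.42, 0.0, 1.05, 2.02, -0.43, 0.85, -2.6] [0.82, -0.13, -1.05, 1.91, -0.53, 1.09, -2.51]
yellow -90 [-1.42, 0.0, 1.05, 2.02, -0.43, 0.85, -2.08] [0.58, -0.1, -0.84, 1.91, -0.48, 1.07, -2.03]
yellow -60 [-0.77, 0.02, 0.4, 2.01, -0.43, 0.85, -1.57] [-0.72, -0.12, 0.38, 1.95, -0.33, 1.03, -1.64]
yellow -30 [-0.77, 0.02, 0.39, 2.01, -0.43, 0.85, -1.04] [-0.73, -0.12, 0.38, 1.95, -0.33, 1.03, -1.12]
yellow 0 [-0.8, 0.02, 0.43, 2.01, -0.43, 0.85, -0.52] [-0.77, -0.12, 0.42, 1.95, -0.32, 1.03, -0.6]
yellow 30 [-0.84, 0.02, 0.47, 2.01, -0.43, 0.85, 0.01] [-0.83, -0.13, 0.48, 1.95, -0.31, 1.02, -0.09]
yellow 60 [-0
[... 1834 characters left out ...]
.99, 0.61, 1.15, 1.65]
red -60 [-0.65, 0.05, 0.88, 2.05, 0.56, 0.9, 2.23] [-0.75, -0.14, 0.8, 1.99, 0.66, 1.17, 2.14]
red -30 [1.31, 0.19, -1.18, 1.99, 0.8, 1.02, 2.59] [-0.67, -0.13, 0.73, 1.99, 0.64, 1.16, 2.68]
red 30 [-0.82, 0.06, 1.06, 2.05, 0.54, 0.89, -2.46] [0.98, -0.06, -0.83, 1.94, 0.5, 1.09, -2.45]
red 60 [-0.82, 0.06, 1.06, 2.05, 0.54, 0.89, -1.94] [0.57, -0.06, -0.45, 1.95, 0.53, 1.1, -1.95]
red 90 [-0.31, 0.05, 0.52, 2.04, 0.58, 0.91, -1.45] [-0.25, -0.08, 0.34, 1.98, 0.58, 1.13, -1.47]
red 120 [-0.45, 0.05, 0.67, 2.04, 0.57, 0.9, -0.92] [-0.7, -0.13, 0.76, 1.99, 0.65, 1.16, -0.99]
red 150 [-0.59, 0.05, 0.82, 2.05, 0.56, 0.9, -0.39] [-0.07, -0.07, 0.17, 1.98, 0.57, 1.12, -0.41]
```

View pics/ov.png

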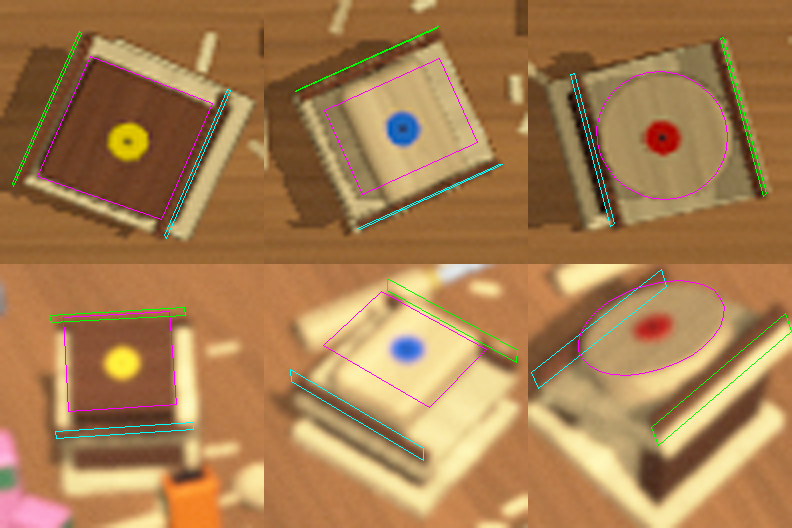

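```bash
sed -i 's/"yellow":68\./"yellow":67./' h.py; python3 - <<'E'
from h import *
from station import *
R=(Ro.from_euler("z",173.7,degrees=True)*Ro.from_euler("x",180,degrees=True)).as_matrix(); o=rpy(R).tolist()
arm.move_ptp([484,111.5,240],o); eoat.command_gripper(0.75)
print(arm.current_time(),arm.current_force())
print(arm.servo_line([484,111.5,95],rate=120,stop_force=8),arm.current_tcp_pos(),arm.current_force())
p=camera("side"); cv2.imwrite("pics/g1.png",cv2.resize(p["frame"][110:250,180:380,::-1],None,fx=3,fy=3))
p=camera("top"); cv2.imwrite("pics/g1t.png",cv2.resize(p["frame"][180:320,180:380,::-1],None,fx=3,fy=3))
eoat.command_gripper(0.0,40)
print(arm.current_gripper_width(),arm.current_grip_force(),arm.current_force(),arm.current_time())
E
```

```text
4.175 [-0.04314201 -0.28700843 -0.31099836]
False [484.60893721 111.65495835  95.7154895 ] [ 0.7101832  -0.42859666 -0.33694638]
0.29533200982074337 44.20067489147186 [-0.38944622  1.80831517  2.5757725 ] 6.0583
```

View pics/g1.png

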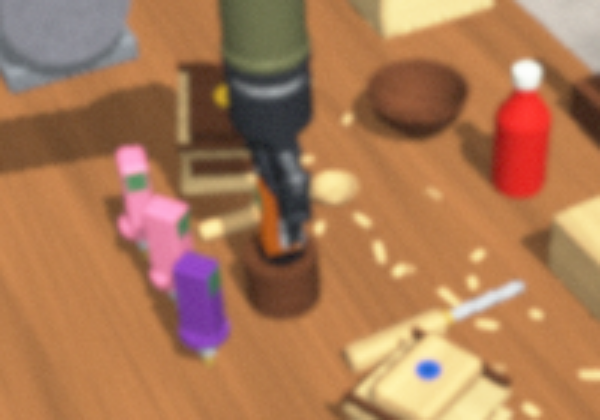

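```bash
cat >> h.py <<'E'
SPIN={"red":-90,"yellow":90,"blue":120}; L=80.7
def probe(k,fast=10):
    from station import arm
    R=tool(k,SPIN[k]); n=-R[:,2]; d=np.array(DOT[k]); at=lambda h:(d+n*(L+h)).tolist()
    arm.move_ptp(at(70),rpy(R).tolist()); arm.servo_line(at(fast),rate=100); arm.dwell(0.15)
    f0=np.array(arm.current_force())
    hit=arm.servo_line(at(-14),rate=8,stop_force=3.2)
    h=(np.array(arm.current_tcp_pos())-d)@n-L; f=np.array(arm.current_force())-f0
    print(k,"hit",hit,"h",h.round(2),"axial",(f@n).round(2),"f",f.round(2),"w",arm.current_gripper_width(),arm.current_time())
    return at,n,f0,h
E
python3 - <<'E'
from h import *
from station import *
print(arm.current_tcp_pos(),arm.current_tool_rot())
arm.servo_line([484,111.5,240],rate=150); print(arm.current_gripper_width(),arm.current_force(),arm.current_time())
P=[camera("top"),camera("side")]; ims=[p["frame"][170:310,200:340,::-1] for p in P]
ims[1]=P[1]["frame"][90:230,200:340,::-1]; cv2.imwrite("pics/l1.png",cv2.resize(np.hstack(ims),None,fx=2.8,fy=2.8))
at,n,f0,h=probe("red")
arm.dwell(0.2); f=np.array(arm.current_force())-f0; print((f@n).round(2),f.round(2),arm.current_time())
E
```

```text
[484.29526863 112.05511735  95.41583534] [3.14068807e+00 6.17171742e-04 3.03195250e+00]
0.2984376285122725 [ 0.50788743 -0.38613643 -3.09540787] 7.175
red hit True h -1.92 axial 3.65 f [0.73 1.58 3.43] w 0.29973556823497616 11.1167
3.81 [0.57 1.52 3.62] 11.3167
```

View pics/l1.png

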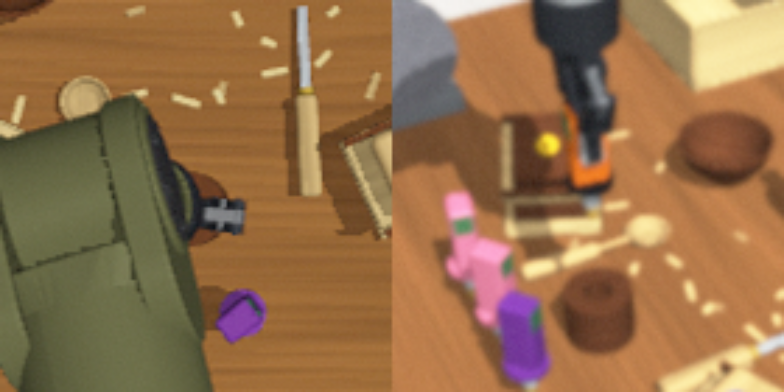

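```bash
python3 - <<'E'
from h import *
from station import *
P=[camera("top"),camera("side")]
cv2.imwrite("pics/r1.png",cv2.resize(np.hstack([P[0]["frame"][170:290,370:490,::-1],P[1]["frame"][240:360,305:425,::-1]]),None,fx=3.3,fy=3.3))
arm.dwell(1.3); print(arm.current_force(),arm.current_time())
E
```

```text
[2.29825964 1.69684156 0.03028967] 12.7167
```

View pics/r1.png

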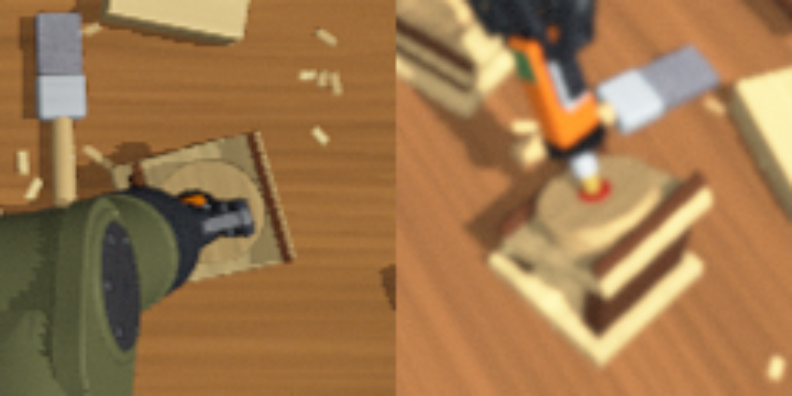

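```bash
cat >> h.py <<'E'
def hold(n,f0,s=1.4):
    from station import arm
    F=[]
    for _ in range(4): arm.dwell(s/4); F.append(((np.array(arm.current_force())-f0)@n).round(2))
    print("axial",F,arm.current_time())
E
sed -i 's/stop_force=3.2/stop_force=3.7/' h.py
python3 - <<'E'
from h import *
from station import *
R=tool("red",SPIN["red"]); n=-R[:,2]
arm.servo_line((np.array(DOT["red"])+n*(L+70)).tolist(),rate=120)
D=(Ro.from_euler("z",173.7,degrees=True)*Ro.from_euler("x",180,degrees=True)).as_matrix()
arm.move_ptp([540,-20,290],rpy(D).tolist())
at,n,f0,h=probe("yellow")
P=[camera("top"),camera("side")]
hold(n,f0)
cv2.imwrite("pics/y1.png",cv2.resize(np.hstack([P[0]["frame"][170:290,130:250,::-1],P[1]["frame"][80:200,200:320,::-1]]),None,fx=3.3,fy=3.3))
E
```

```text
yellow hit True h -4.2 axial 4.03 f [-0.08 -0.16  4.36] w 0.30047954229875795 18.1833
axial [np.float64(3.39), np.float64(4.5), np.float64(4.47), np.float64(4.12)] 19.6833
```

View pics/y1.png

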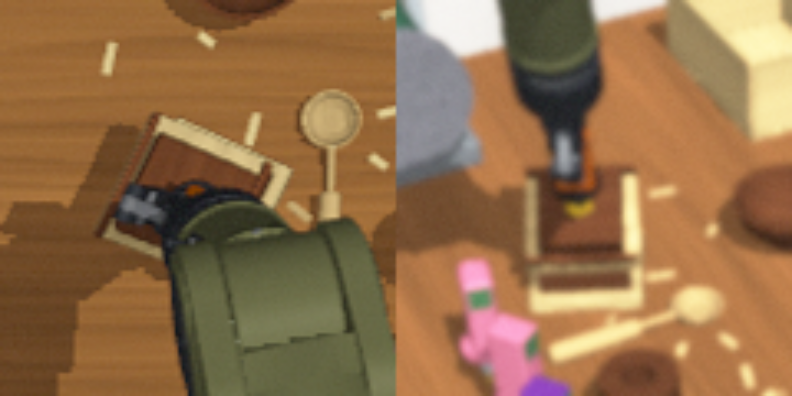

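```bash
python3 - <<'E'
from h import *
from station import *
R=tool("yellow",SPIN["yellow"]); n=-R[:,2]
arm.servo_line((np.array(DOT["yellow"])+n*(L+70)).tolist(),rate=120)
D=(Ro.from_euler("z",173.7,degrees=True)*Ro.from_euler("x",180,degrees=True)).as_matrix()
arm.move_ptp([540,100,290],rpy(D).tolist())
at,n,f0,h=probe("blue")
P=[camera("top"),camera("side")]
hold(n,f0)
cv2.imwrite("pics/b1.png",cv2.resize(np.hstack([P[0]["frame"][170:290,290:410,::-1],P[1]["frame"][170:290,260:380,::-1]]),None,fx=3.3,fy=3.3))
arm.servo_line(at(70),rate=120)
# back above the holder: collar underside 25 mm above the rim
arm.move_ptp([484.3,111.9,240],rpy(D).tolist()); arm.servo_line([484.3,111.9,170],rate=120)
P=[camera("top"),camera("side")]
cv2.imwrite("pics/h1.png",cv2.resize(np.hstack([P[0]["frame"][185:305,210:330,::-1],P[1]["frame"][110:230,215:335,::-1]]),None,fx=3.3,fy=3.3))
print(arm.current_tcp_pos(),arm.current_force(),arm.current_time())
E
python3 -c "
import cv2,numpy as np
cv2.imwrite('pics/bh.png',cv2.resize(np.vstack([cv2.imread('pics/b1.png'),cv2.imread('pics/h1.png')]),(600,600)))"
```

```text
blue hit True h -3.36 axial 4.0 f [1.44 0.6  4.  ] w 0.2994425630668192 24.6417
axial [np.float64(4.59), np.float64(4.62), np.float64(5.09), np.float64(4.95)] 26.1417
[485.17143833 111.89335273 171.02024434] [ 0.84357477  0.64484934 -2.51514579] 28.6333
```

View pics/bh.png

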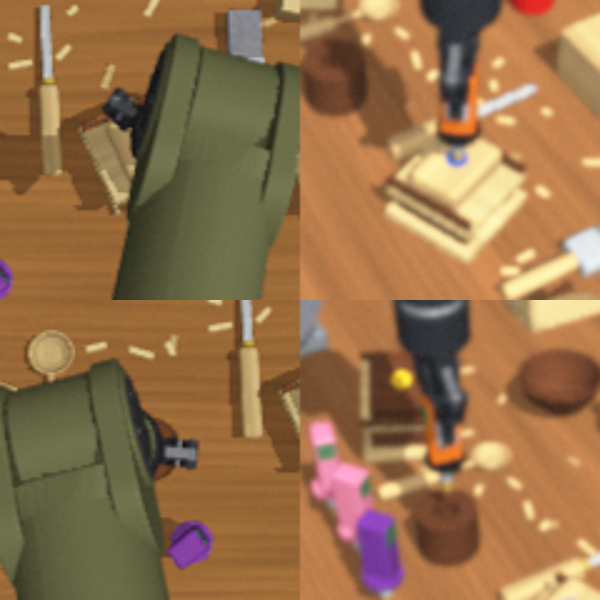

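```bash
python3 - <<'E'
from h import *
from station import *
print(arm.servo_line([484.3,111.9,100],rate=50,stop_force=6),arm.current_tcp_pos(),arm.current_force())
print(arm.servo_line([484.3,111.9,92],rate=8,stop_force=3),arm.current_tcp_pos(),arm.current_force(),arm.current_time())
E
```

```text
False [484.565508   111.97298358 100.33008168] [-0.40163425 -0.1674685  -2.21488377]
True [484.27480663 111.93532439  95.37607844] [-0.65114463 -0.31437793  5.0772868 ] 30.825
```

Collar seated at the same height as at the grasp; release, back off and check.

```bash
python3 - <<'E'
from h import *
from station import *
eoat.command_gripper(0.6); arm.dwell(0.3)
print(arm.current_force(),arm.current_tcp_pos())
print(arm.servo_line([484.3,111.9,260],rate=120,stop_force=8))
arm.move_ptp([300,420,300],arm.current_tool_rot()); arm.dwell(0.3)
P=[camera("top"),camera("side")]
print([(d["centre"],d["score"]) for p in P for d in place_of("meter",p)[:3]],arm.current_time())
cv2.imwrite("pics/e1.png",np.hstack([cv2.resize(P[0]["frame"][100:300,140:480,::-1],(400,235)),cv2.resize(P[1]["frame"][110:230,215:335,::-1],(235,235))]))
E
```

```text
[ 0.52499599 -0.26721414  0.90399759] [483.09969086 111.61866744  94.30228437]
False
[([287.4, 280.9], 0.7), ([268.8, 246.4], 0.59), ([225.6, 279.4], 0.5), ([273.6, 191.0], 0.67), ([365.2, 320.0], 0.66), ([226.3, 183.5], 0.61)] 34.875
```

View pics/e1.png

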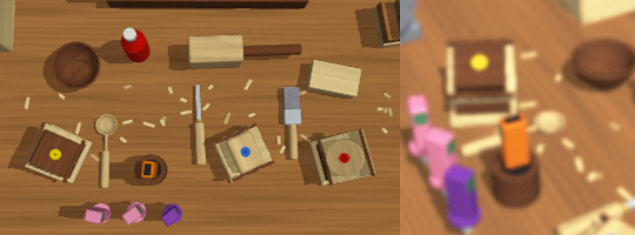

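```bash
python3 -c "
from station import workorder; print(workorder.hand_in())"
```

```text
the job is handed in; nothing more can be done
None
```

I pressed the meter onto the red, yellow and blue dots in that order, at about 3.7–5 N and over a second each. I then hung it upright in its holder, let go and handed the job in at about 35 s, with nothing else on the bench moved in the final pictures.

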